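# Square a whetstone up against the stops of its jig

### The arm

A 6-joint arm with a two-finger parallel gripper is mounted at the origin on a cart in front of the work surface, level with it; the furniture and walls round the work are solid. World frame = base frame: x ahead of the robot, y to its left, z up, the work surface at z = 0. Lengths are in m, angles in degrees, forces in N, time in s.
With the tool pointing down it reaches from about 0.4 to 0.825 m from the base axis. Payload 7 kg.
Tool frame: the origin (TCP) lies at the very end of the fingers, on their centre line; the grasp point (between the pads) lies 19 mm behind it; z points along the fingers, y is the line along which they close (so a half turn about z gives the same grasp; the last joint's range is limited). The gripper opens to 88 mm and grips with 3 to 60 N. Pads are 19 mm wide; open, the fingers measure 130 mm over their backs; the gripper's body (78 mm by 193 mm) begins 47 mm behind the grasp point.
Start: joints at [91.794, 20.546, 0.682, 0, -70.136, -16.507], TCP at [0.171, 0.653, 0.227] pointing down, gripper open.
Joint ranges: [-176.03, 176.03], [-82.01, 121.73], [-58.28, 71.71], [-173.87, 95.51], [-174.79, -0.11], [-173.66, 173.66]. Speed limits (degrees/s): [136.94, 136.94, 172.46, 180, 180, 180].

### API

Orientations are given as a 3x3 rotation matrix whose columns are the frame's x, y, z axes.
In Python, from bench import state, camera, job_done gives the robot as it stands.
- The arm moves only by the tool drive_tool, never from a script. Its argument "commands" is one flat list of numbers, 7 for each row, row after row: the closure, from 0 (fully open) to 1 (shut), then the shift along the tool's x, y, z in units of 30 mm (1.0 is 30 mm), then the turn, a rotation vector about the tool's x, y, z in units of 6 degrees (1.0 is 6 degrees). A call has 1 to 12 rows; each row is the pose to reach, as a shift and turn from the pose commanded when the call began, along the tool's axes at that moment; what a row does not reach only later rows make up. A row lasts 1/8 s, in which the tool goes at most 62.5 mm and 10.7 degrees, less where a joint would pass 70% of its speed; a pose out of reach is approached as far as the arm can. A call with a gripper value outside its range is refused whole. The fingers move at their own pace and stop on an object; "grip_force" is the grip in N (left out, the last holds). Time passes only in rows, so rows that repeat a pose let the fingers close. It gives the time, the measured TCP pose, the force, the opening and the grip force at its end, in the units of the state.
- state(): the state, without advancing time (a new reading comes with each control period).
- camera(name): name is "scene" or "side" or "wrist"; returns a dict with "pixels" (400x640x3 uint8, red, green, blue), "intrinsics" (3x3 intrinsics, pixels), "extrinsics" (4x4, takes a point from camera to world coordinates). Camera axes: x right, y down, z forward; pixel columns grow to the right and rows downward; lengths in m; the calibration is good to about 2 mm. A picture is of the moment at which its call begins. There is no depth.
- job_done(): hands the job in; it is judged then, once.
The state is a dict: "time_s": time; "joint_pos": joint angles; "joint_velocities": joint speeds; "tau": joint torques, N m; "ee_pos": TCP position; "ee_rot": TCP orientation; "wrist_force": force on the tool from outside, world axes, zero at the start; "wrist_torque": the same for the moment, N m; "grip_width": finger opening in m; "grip_force": force on a finger pad.
Only numpy, scipy, OpenCV 4.12 (cv2) and the standard library are available. Lean on these libraries where they do the work, as an engineer would, in place of code of your own. Each camera call takes 0.05 s, during which the arm holds its last target. There are 200 camera calls.

### The job

The brown whetstone was clamped crooked in the steel jig. Loosen the strap clamp by turning its left-hand threaded wing knob about a fifth to a quarter turn clockwise, then push the stone, kept flat on the plate, firmly with its long side square against both side pins, and after that push it lengthwise until its end bears firmly on the end stop, still tight along the pins. The end stop is only held by friction, so push gently enough not to shift it; leave the clamp loose, and leave the cork block and the dressing stick beside the jig where they are.

Things in the scene. Friction and masses are not known exactly. Their poses are not given: they have to be found in the camera images.
- jig: Dark steel jig plate bolted to the bench, 12 mm thick, spanning x -70..+85 mm, y -150..+150 mm of its frame. Origin on the bench. x points from the open near side to the side pins, y to the end stop. A stone tight on both pins has its centre at x = 0 and lies along y. The clamp strap (32 mm wide, top 61 mm above the bench) reaches along x at y = 0 from x +83 to -12 mm, holding the stone with 15 N.
- side_pins: The two upright rigid steel side pins on the plate, 14 mm in diameter, tops 38 mm above the bench, at jig x = +31 mm, y = -65 and +65 mm; the stone touches them at x = +23.7 mm. A crooked stone may jam on one pin; pushing again nearer the lagging end squares it. The pose given is the jig's own origin and axes.
- stop_face (a point): Middle of the end stop's contact face, 30 mm above the bench; axes parallel to the jig's, face normal to y. Its place along y was set by hand and differs each time. Held by friction: it slides away in +y when pressed with more than about 20 N.
- end_stop: The end stop: a steel angle 44 mm wide (x), 42 mm high above the bench, upright leg 14 mm thick, with a low foot and a small black thumb screw behind, at the +y end of the plate. Origin on the bench below its contact face (see stop_face).
- knob_grip (a point): Centre of the black wing knob's grip, 85 mm above the bench at jig x = +48 mm, y = 0. The wing is a bar 56 mm long along this frame's x, 16 mm thick along its y, 24 mm high (12 mm above and below this point); a boss of radius 13 mm lies below it. Turned clockwise (from above) the knob climbs its stud by 3 mm per rad.
- clamp_knob (a joint): Angle of the wing knob, rad; grows clockwise seen from above, which loosens it (left-hand thread). Starts tight at 0 to 0.2, limit at 1.7; from about 0.7 the strap no longer presses on the stone, from 1.1 it counts as loose. Takes about 0.15 N m to turn.
- stone_centre (a point): Centre of the brown whetstone, a plain bar 47 mm (x) by 202 mm (y) by 36 mm (z), 0.4 to 0.6 kg, flat on the plate, its top 48 mm above the bench. Home: jig x = 0 and 101 mm before the end stop's face. It starts 16 to 23 mm off the pins and 20 to 60 mm short of the stop, a little crooked. Once unclamped it slides with 2 to 6 N.
- cork_block: Cork sanding block, 52 x 86 x 30 mm, loose on the bench beyond the end stop. Origin at the centre of its underside. A bystander.
- dresser: Reddish wheel dressing stick, 29 x 150 x 24 mm, loose on the bench to the right of the jig, lying across in front of the sloping plank. Origin at the centre of its underside. A bystander.

How it is judged (in metres and radians):
On the way, in this order (a step that is already met when the one before it is completed fails the run):
1. the clamp knob is turned clockwise until loose (value of joint clamp_knob above 1.1 rad), for 0.1 s.
2. the stone is pressed with its long side square against both side pins, with at least 3 N (contact force between stone and side_pins above 3 N and x of stone_centre in the frame of jig between -0.0025 and 0.003 m and angle between the y axis of stone_centre and the y axis of jig, either way round below 0.015 rad), for 0.02 s.
3. the stone's end is pressed on the end stop with at least 3 N (contact force between stone and end_stop above 3 N and y of stone_centre in the frame of stop_face above -0.1035 m and x of stone_centre in the frame of jig between -0.0025 and 0.003 m and angle between the y axis of stone_centre and the y axis of jig, either way round below 0.015 rad), for 0.02 s.
At the end, for the whole second after the job is handed in: The knob stands loosened (past 1.1 rad), the stone lies at rest flat on the plate, its long side within 2.5 mm of the side pins and square to the jig within 0.015 rad, its end within 2.5 mm of the end stop's face (value of joint clamp_knob above 1.1 rad and x of stone_centre in the frame of jig between -0.0025 and 0.003 m and angle between the y axis of stone_centre and the y axis of jig, either way round below 0.015 rad and y of stone_centre in the frame of stop_face above -0.1035 m and angle between stone_centre's own z axis and vertical below 0.03 rad and z of stone_centre in the frame of jig below 0.034 m and linear speed of stone below 0.01 m/s); the robot touches nothing.
It fails at once if the end stop is shifted by more than 3 mm (distance of stop_face from where it was at the start of the episode above 0.003 m).
It fails at once if the cork block is shoved by more than 20 mm (distance of cork_block from where it was at the start of the episode above 0.02 m).
It fails at once if the dressing stick is shoved by more than 20 mm (distance of dresser from where it was at the start of the episode above 0.02 m).
It also fails if it takes over 61 s, if anything falls off the work surface, if the arm or the gripper's body presses on something with over 40 N, if the wrist force passes 120 N, or if a joint passes its speed limit or range.

## Working session

There is one attempt and no reset: what is moved stays moved. The work goes in short steps, Python scripts to look and compute and a tool call to move; the robot and the scene stay as the last step left them, time stands still between calls to the robot, and variables do not carry over. Pictures are saved under pics/ and viewed, at most 10 in all, crops included, and the job is handed in when it is done.

Besides the shell and the picture viewer there is one more tool, called after ">>>" as name(argument=value, ...), one argument or row to a line, values as JSON. drive_tool: Moves the arm, as the interface text tells. Its arguments: {"type":"object","properties":{"commands":{"type":"array","items":{"type":"number"}},"grip_force":{"type":"number"}},"required":["commands"]}

```bash
mkdir -p pics; python3 - <<'E'
from bench import state,camera
import cv2,numpy as np
s=state();print(s['time_s'],s['ee_pos'],np.round(s['ee_rot'],3).tolist(),s['wrist_force'])
for n in ['scene','side','wrist']:
    c=camera(n);cv2.imwrite(f'pics/{n}0.png',c['pixels'][:,:,::-1]);print(n,np.round(c['intrinsics'],1).tolist(),np.round(c['extrinsics'],4).tolist())
    np.savez(f'{n}0.npz',K=c['intrinsics'],E=c['extrinsics'])
E
```

```text
0.0 [0.17134349 0.65236871 0.22563123] [[0.967, -0.254, -0.0], [-0.254, -0.967, -0.002], [0.0, 0.002, -1.0]] [ 0.53277464  0.2725057  -0.08835935]
scene [[469.9, 0.0, 318.1], [0.0, 469.9, 197.1], [0.0, 0.0, 1.0]] [[0.7027, -0.4679, 0.536, -0.1902], [-0.7114, -0.4761, 0.517, -0.4681], [0.0133, -0.7446, -0.6674, 0.9615], [0.0, 0.0, 0.0, 1.0]]
side [[389.0, 0.0, 316.8], [0.0, 389.0, 205.8], [0.0, 0.0, 1.0]] [[0.8188, -0.3191, 0.4773, -0.0983], [-0.5741, -0.4602, 0.6772, -0.6384], [0.0036, -0.8285, -0.56, 0.7678], [0.0, 0.0, 0.0, 1.0]]
wrist [[313.7, 0.0, 318.4], [0.0, 313.7, 204.0], [0.0, 0.0, 1.0]] [[-0.2535, -0.9362, -0.2436, 0.2367], [-0.9673, 0.246, 0.0613, 0.6351], [0.0026, 0.2512, -0.9679, 0.3844], [0.0, 0.0, 0.0, 1.0]]
```

View pics/scene0.png

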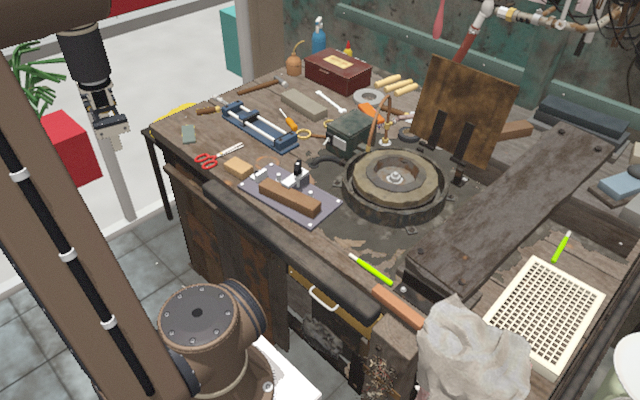

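View pics/side0.png

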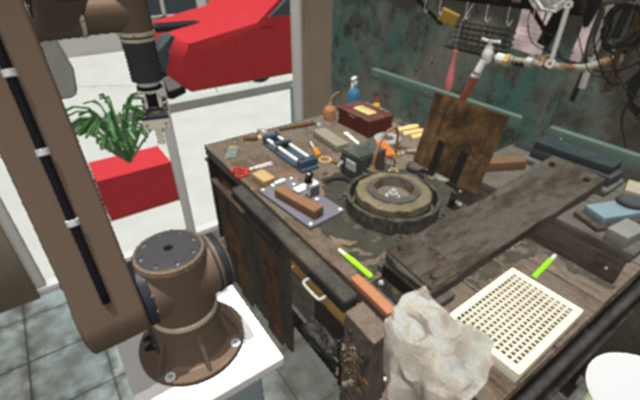

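View pics/wrist0.png

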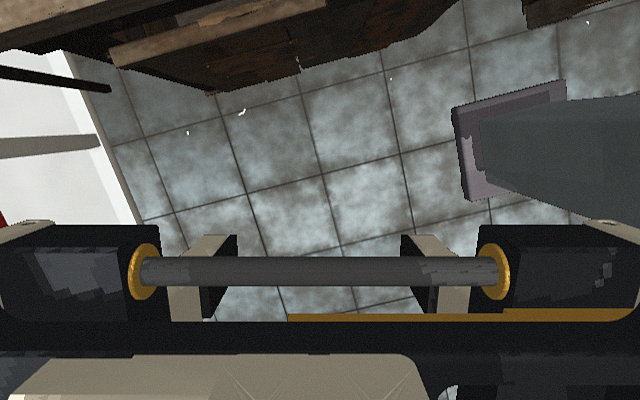

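The scene shows the jig plate around pixels (240–340, 163–227), with the knob near (297,167), the cork at (238,167) and the dresser at (398,305). I'll enlarge the jig.

```bash
python3 - <<'E'
import cv2
a=cv2.imread('pics/scene0.png')[145:235,215:350]
cv2.imwrite('pics/crop.png',cv2.resize(a,None,fx=5.9,fy=5.9,interpolation=cv2.INTER_CUBIC))
E
```

```text
(no output)
```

View pics/crop.png

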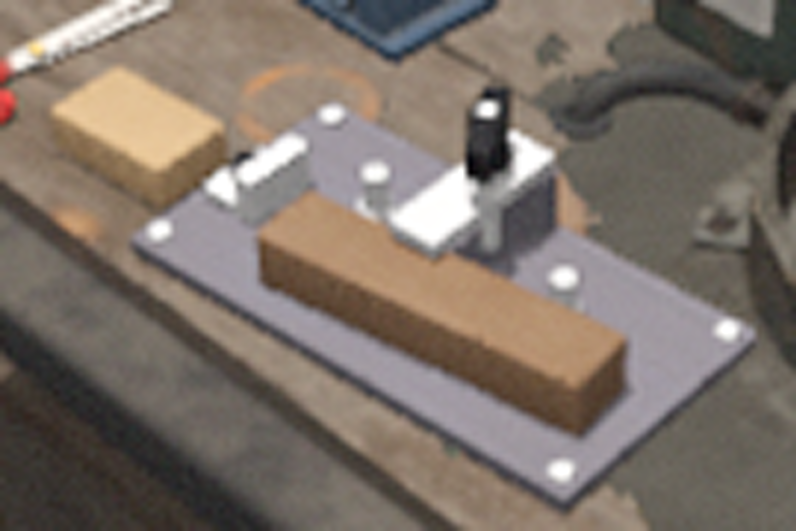

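```bash
cat > h.py <<'E'
import numpy as np
from scipy.optimize import least_squares
def load(n):
    d=np.load(n);return d['K'],d['E']
def proj(K,E,P):
    q=(np.asarray(P)-E[:3,3])@E[:3,:3]; return (q@K.T)[:,:2]/q[:,2:]
def tf(p,L):
    L=np.asarray(L,float);c,s=np.cos(p[2]),np.sin(p[2])
    return np.c_[p[0]+c*L[:,0]-s*L[:,1],p[1]+s*L[:,0]+c*L[:,1],L[:,2]]
def fit(K,E,L,px,p0):
    r=least_squares(lambda p:(proj(K,E,tf(p,L))-px).ravel(),p0,loss='soft_l1',x_scale=[.1,.1,.1]);return r.x,(proj(K,E,tf(r.x,L))-px)
def rel(j,p):
    c,s=np.cos(j[2]),np.sin(j[2]);d=np.array(p[:2])-j[:2];return np.array([c*d[0]+s*d[1],-s*d[0]+c*d[1]])
def wld(j,l): return tf(j,[[*l[:2],0]])[0,:2]
def ray(K,E,px,z):
    d=E[:3,:3]@np.linalg.solve(K,[*px,1]);return E[:3,3]+d*(z-E[2,3])/d[2]
E
python3 - <<'E'
from h import *
K,E=load('scene0.npz')
c=lambda a:np.array(a)/5.9+[215,145]-0.4
L=[[.031,.065,.038],[.031,-.065,.038],[-.07,.15,.012],[-.07,-.15,.012],[.085,-.15,.012]]
px=c([[375,172],[565,277],[133,240],[565,498],[755,331]])
j,r=fit(K,E,L,px,[.5,.2,.7]);print('jig',j,np.degrees(j[2]),r.round(1).tolist())
S=[[-.0235,.101,.048],[.0235,.101,.048],[.0235,-.101,.048],[-.0235,-.101,.048],[-.0235,-.101,.012]]
s,r=fit(K,E,S,c([[260,235],[308,192],[627,345],[578,385],[578,435]]),j);print('stone',s,r.round(1).tolist(),rel(j,s),np.degrees(s[2]-j[2]))
k=ray(K,E,c([488,108]),.097);print('knobtop',k,rel(j,k))
for q in [[240,190],[308,138]]: 
    k=ray(K,E,c(q),.042);print('stop',rel(j,k))
k=ray(K,E,c([140,130]),.03);print('cork',rel(j,k))
np.save('j.npy',j)
g=wld(j,(.048,0));print('knob grip',g,np.hypot(*g))
E
```

```text
jig [0.51565498 0.34333904 0.09652963] 5.530740318869297 [[0.0, -0.0], [-0.1, -0.2], [-0.9, -0.5], [0.1, 0.3], [0.9, 0.1]]
stone [0.49571787 0.31348526 0.18609041] [[-1.6, -0.2], [0.1, -1.1], [1.0, -1.6], [0.1, 0.9], [-0.0, 1.5]] [-0.0227216  -0.02779326] 5.131454925585677
knobtop [0.56875521 0.35316599 0.097     ] [0.05380016 0.00466342]
stop [-0.02873591  0.10502739]
stop [0.02553614 0.10819175]
cork [-0.01726512  0.19343262]
knob grip [0.56343152 0.34796527] 0.6622196809045447
```

>>> drive_tool(
  commands=[0,0.7,0.3,0,0,0,0,0,2,0.9,0,0,0,0,0,3.6,1.5,0,0,0,0,0,5.2,2.2,0,0,0,0,0,6.8,2.9,0,0,0,0,0,8.4,3.6,0,0,0,0,0,10,4.3,0,0,0,0,0,11.6,5,0,0,0,0,0,13,5.6,0,0,0,0,0,14.2,6.1,0,0,0,0,0,14.9,6.4,0,0,0,0,0,15.2,6.5,0,0,0,0],
)

```text
time_s: 1.65
ee_pos: [0.5638, 0.3471, 0.2264]
ee_rot: [[0.967, -0.256, -0.0], [-0.256, -0.967, -0.0], [-0.0, 0.0, -1.0]]
wrist_force: [-0.1, 0.1, -0.4]
grip_width: 0.0877
grip_force: 0.0
```

```bash
cat > snap.py <<'E'
import sys,cv2,numpy as np
from bench import state,camera
n,t=sys.argv[1:3]
c=camera(n);cv2.imwrite(f'pics/{t}.png',c['pixels'][:,:,::-1]);np.savez(f'{t}.npz',K=c['intrinsics'],E=c['extrinsics'])
s=state();print(s['time_s'],s['ee_pos'],np.round(s['ee_rot'],3).tolist(),np.round(s['wrist_force'],1),np.round(s['joint_pos'],1))
E
python3 snap.py wrist w1
```

```text
1.7 [0.56402038 0.34718609 0.22634966] [[0.967, -0.255, -0.0], [-0.255, -0.967, -0.0], [-0.0, 0.0, -1.0]] [ 0.8 -0.4  0.1] [ 48.5  19.4  -1.1   0.  -69.6  26.8]
```

View pics/w1.png

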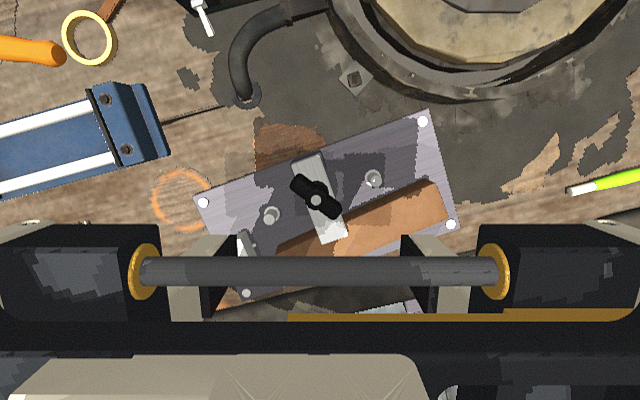

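Wrist view: wing knob runs from (297,180) to (336,213), centred at (316,199). Pins are at (270,215) and (373,178), plate corners at (196,196), (427,109), (460,228), and the stop top is near (246,243).

```bash
python3 - <<'E'
from h import *
K,E=load('w1.npz');j0=np.load('j.npy')
L=[[.031,.065,.038],[.031,-.065,.038],[.085,.15,.012],[.085,-.15,.012],[-.07,-.15,.012]]
j,r=fit(K,E,L,np.array([[270,214],[373,177.5],[194,195],[427,109],[460,229]]),j0);print('jig',j,np.degrees(j[2]),r.round(1).tolist())
c=ray(K,E,(316,198.5),.097);print('knob',c,rel(j,c))
a=ray(K,E,(299,182),.097);b=ray(K,E,(335,212),.097);d=a-b;print(np.linalg.norm(d),'wing world deg',np.degrees(np.arctan2(d[1],d[0])),(a+b)/2)
np.save('j.npy',j)
for q in [(238,232),(253,256)]: k=ray(K,E,q,.042);print('stop',rel(j,k))
# TCP target
g=wld(j,(.048,0));t=np.array([.56402,.34719]);R=np.array([[.967,-.255],[-.255,-.967]]);print(g,R.T@(g-t)/.03)
E
```

```text
jig [0.51533797 0.34546671 0.08912574] 5.106528870847238 [[-2.3, 4.1], [2.1, 2.8], [-4.4, -0.4], [1.4, -1.9], [0.1, -0.5]]
knob [0.56232965 0.34898447 0.097     ] [ 0.04711828 -0.00067883]
0.04469644468595054 wing world deg 34.62369335047289 [0.56326668 0.34754054 0.097     ]
stop [0.02800267 0.10260993]
stop [-0.00555272  0.09797357]
[0.56314745 0.34973908] [-0.04979239 -0.07474881]
```

>>> drive_tool(
  commands=[0,0,0,0.5,0,0,-1.2,0,0,0,1,0,0,-2.7,0,0,0,1.5,0,0,-4.2,0,-0.05,-0.03,2,0,0,-5.7,0,-0.05,-0.03,2.5,0,0,-7.2,0,-0.05,-0.03,3,0,0,-8.2,0,-0.05,-0.03,3.6,0,0,-8.2,0,-0.05,-0.03,4.2,0,0,-8.2,0,-0.05,-0.03,4.7,0,0,-8.2,0,-0.05,-0.03,5,0,0,-8.2,0.2,-0.05,-0.03,5,0,0,-8.2,0.4,-0.05,-0.03,5,0,0,-8.2],
  grip_force=20,
)

```text
time_s: 3.2
ee_pos: [0.5622, 0.3499, 0.0771]
ee_rot: [[0.824, 0.566, 0.001], [0.566, -0.824, 0.001], [0.001, 0.0, -1.0]]
wrist_force: [-0.1, 0.2, 0.1]
grip_width: 0.0729
grip_force: 0.0
```

>>> drive_tool(
  commands=[0.6,0,0,0,0,0,0,0.8,0,0,0,0,0,0,1,0,0,0,0,0,0,1,0,0,0,0,0,0,1,0,0,0,0,0,0,1,0,0,0,0,0,0,1,0,0,0,0,0,0],
  grip_force=20,
)

```text
time_s: 4.08
ee_pos: [0.5617, 0.3497, 0.0766]
ee_rot: [[0.824, 0.566, -0.0], [0.566, -0.824, -0.0], [-0.0, 0.0, -1.0]]
wrist_force: [-0.1, -1.0, 0.6]
grip_width: 0.0163
grip_force: 19.6
```

```bash
python3 snap.py wrist w2
```

```text
4.125 [0.56174626 0.34964511 0.07656289] [[0.824, 0.566, -0.0], [0.566, -0.824, -0.0], [-0.0, 0.0, -1.0]] [0.2 0.2 1.1] [ 48.8  26.3 -11.4   0.  -52.3  75.7]
```

View pics/w2.png

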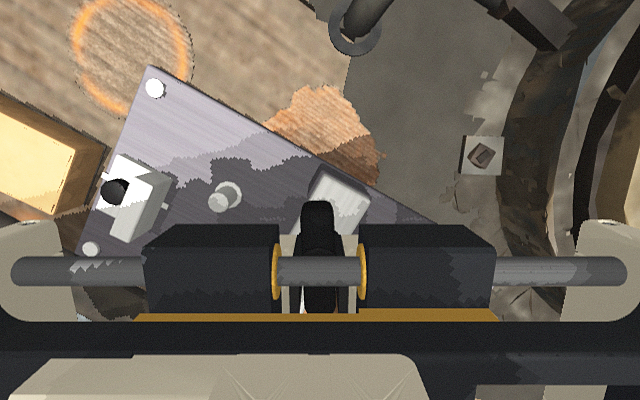

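Knob gripped squarely (width 16.3 mm). Turning it clockwise by 75°.

>>> drive_tool(
  commands=[1,0,0,-0.01,0,0,1,1,0,0,-0.02,0,0,2.2,1,0,0,-0.04,0,0,3.4,1,0,0,-0.05,0,0,4.6,1,0,0,-0.06,0,0,5.8,1,0,0,-0.07,0,0,7,1,0,0,-0.09,0,0,8.2,1,0,0,-0.1,0,0,9.4,1,0,0,-0.11,0,0,10.6,1,0,0,-0.12,0,0,11.8,1,0,0,-0.13,0,0,12.7,1,0,0,-0.13,0,0,12.7],
)

```text
time_s: 5.62
ee_pos: [0.5618, 0.3505, 0.0805]
ee_rot: [[0.747, -0.665, 0.0], [-0.665, -0.747, 0.001], [-0.0, -0.001, -1.0]]
wrist_force: [-0.3, 4.3, -1.9]
grip_width: 0.0156
grip_force: 19.7
```

>>> drive_tool(
  commands=[1,0,0,0,0,0,0,1,0,0,0,0,0,0],
)

```text
time_s: 5.88
ee_pos: [0.5618, 0.3504, 0.0805]
ee_rot: [[0.748, -0.664, 0.0], [-0.664, -0.748, 0.001], [-0.0, -0.001, -1.0]]
wrist_force: [-1.2, 5.3, -1.1]
grip_width: 0.0164
grip_force: 19.7
```

```bash
python3 -c "
from bench import state
print(state()['wrist_torque'])"
```

```text
[ 1.9703021   0.4713047  -0.00946777]
```

>>> drive_tool(
  commands=[0.8,0,0,0,0,0,0,0.5,0,0,0,0,0,0,0.2,0,0,0,0,0,0,0,0,0,-0.3,0,0,0,0,0,0,-1,0,0,0,0,0,0,-2,0,0,0,0,-0.7,1,-2,0,0,-1.3,0,-1.3,2,-2,0,0,-2.9,0,-1.9,3,-2,0,0,-4.5,0,-2.19,3.77,-2,0,0,-6.1,0,-2.19,3.77,-2,0,0,-7.4,0,-2.19,3.77,-2,0,0,-7.8],
)

```text
time_s: 7.38
ee_pos: [0.4374, 0.309, 0.1416]
ee_rot: [[0.996, 0.092, 0.001], [0.092, -0.996, 0.001], [0.001, -0.001, -1.0]]
wrist_force: [-0.7, -0.1, -0.5]
grip_width: 0.0876
grip_force: 0.0
```

```bash
python3 snap.py wrist w3; python3 snap.py scene s3
```

```text
7.425 [0.43747845 0.309024   0.14148065] [[0.996, 0.093, 0.001], [0.093, -0.996, 0.001], [0.001, -0.001, -1.0]] [0.  0.2 0.4] [ 56.2  11.7 -23.7   0.  -54.5  39.1]
7.475 [0.43757206 0.30899535 0.14131974] [[0.996, 0.089, 0.001], [0.089, -0.996, 0.001], [0.001, -0.001, -1.0]] [ 0.2 -0.6 -0.4] [ 56.2  11.7 -23.7   0.  -54.5  38.9]
```

View pics/w3.png

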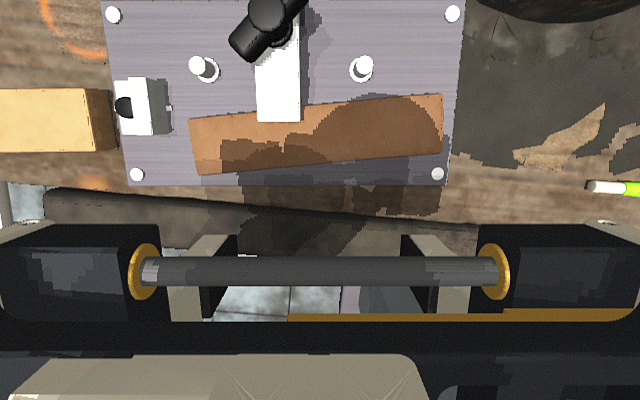

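Wrist view: plate well aligned with the tool. Stone top corners are at (190,118), (443,93), (446,155), (198,174), pins at (197,65) and (362,67), stop face near column 166.

```bash
python3 - <<'E'
from h import *
K,E=load('w3.npz');j0=np.array([.5148,.3448,.093])
L=[[.031,.065,.038],[.031,-.065,.038],[-.07,.15,.012],[-.07,-.15,.012]]
j,r=fit(K,E,L,np.array([[197,65],[362,67],[127,186],[448,184.5]]),j0);print('jig',j,r.round(1).tolist())
S=[[-.0235,.101,.048],[.0235,.101,.048],[.0235,-.101,.048],[-.0235,-.101,.048]]
s,r=fit(K,E,S,np.array([[198,174],[190,118],[443,93],[446,155]]),j);print('stone',s,r.round(1).tolist(),rel(j,s),s[2]-j[2])
for q in [(165,80),(168,133)]: print('stop',rel(j,ray(K,E,q,.042)))
for q in [(172,106)]: print('nub',rel(j,ray(K,E,q,.03)))
print('tcp',rel(j,[.4375,.3090])*1e3)
np.save('j3.npy',j)
E
```

```text
jig [0.51426037 0.34503928 0.09625688] [[-0.6, -0.0], [2.1, -2.6], [-0.0, 0.7], [-0.5, 1.1]]
stone [0.49408375 0.31365958 0.18116564] [[-0.9, 3.1], [-4.1, -0.7], [4.7, 0.0], [0.8, -0.0]] [-0.02309908 -0.0292953 ] 0.0849087560481639
stop [0.01969266 0.08886304]
stop [-0.02022016  0.09148725]
nub [0.0011129  0.09112325]
tcp [-79.8687138  -28.49514027]
```

>>> drive_tool(
  commands=[0,0,0,1,0,0,0,0,0,0,2,0,0,0,0,0,0,3,0,0,0,0,0,0,3.6,0,0,0,0,0,0,3.9,0,0,0,0,0,0,3.9,0,0,0,0,0.2,0,3.9,0,0,0,0,0.4,0,3.9,0,0,0,0,0.55,0,3.9,0,0,0,0,0.7,0,3.9,0,0,0,0,0.85,0,3.9,0,0,0,0,0.9,0,3.9,0,0,0],
)

```text
time_s: 8.98
ee_pos: [0.4642, 0.3116, 0.0237]
ee_rot: [[0.996, 0.089, -0.0], [0.089, -0.996, 0.0], [-0.0, -0.0, -1.0]]
wrist_force: [-6.8, 1.5, 4.9]
grip_width: 0.0874
grip_force: 3.0
```

>>> drive_tool(
  commands=[0,0.1,0,0,0,0,0,0,0.2,0,0,0,0,0,0,0.3,0,0,0,0,0,0,0.4,0,0,0,0,0,0,0.45,0,0,0,0,0,0,0.5,0,0,0,0,0],
)

```text
time_s: 9.72
ee_pos: [0.478, 0.3119, 0.0235]
ee_rot: [[0.996, 0.088, -0.002], [0.088, -0.996, -0.001], [-0.002, 0.001, -1.0]]
wrist_force: [-8.7, -1.2, 7.9]
grip_width: 0.0881
grip_force: 4.5
```

>>> drive_tool(
  commands=[0,0.05,0,0,0,0,0,0,0.1,0,0,0,0,0,0,0.15,0,0,0,0,0,0,0.15,0,0,0,0,0],
)

```text
time_s: 10.22
ee_pos: [0.4825, 0.3121, 0.0234]
ee_rot: [[0.996, 0.088, -0.002], [0.088, -0.996, -0.002], [-0.002, 0.002, -1.0]]
wrist_force: [-8.3, -1.1, 6.2]
grip_width: 0.0875
grip_force: 4.0
```

>>> drive_tool(
  commands=[0,0.05,0,0,0,0,0,0,0.05,0,0,0,0,0],
)

```text
time_s: 10.48
ee_pos: [0.4828, 0.312, 0.0235]
ee_rot: [[0.996, 0.089, -0.004], [0.089, -0.996, -0.002], [-0.004, 0.002, -1.0]]
wrist_force: [-15.0, -1.9, 11.3]
grip_width: 0.0876
grip_force: 7.3
```

>>> drive_tool(
  commands=[0,0.04,0,0,0,0,0,0,0.04,0,0,0,0,0],
)

```text
time_s: 10.72
ee_pos: [0.4831, 0.3119, 0.0235]
ee_rot: [[0.996, 0.09, -0.005], [0.09, -0.996, -0.003], [-0.005, 0.002, -1.0]]
wrist_force: [-20.5, -0.3, 14.0]
grip_width: 0.0877
grip_force: 10.0
```

```bash
python3 snap.py wrist w4; python3 - <<'E'
import cv2
cv2.imwrite('pics/w4c.png',cv2.resize(cv2.imread('pics/w4.png')[0:290,60:520],None,fx=1.7,fy=1.7))
E
```

```text
10.775 [0.48303512 0.31187269 0.02348209] [[0.996, 0.09, -0.005], [0.09, -0.996, -0.003], [-0.005, 0.003, -1.0]] [-19.2  -0.5  14.6] [ 52.3  23.4 -25.4  -0.2 -41.5  43. ]
```

View pics/w4c.png

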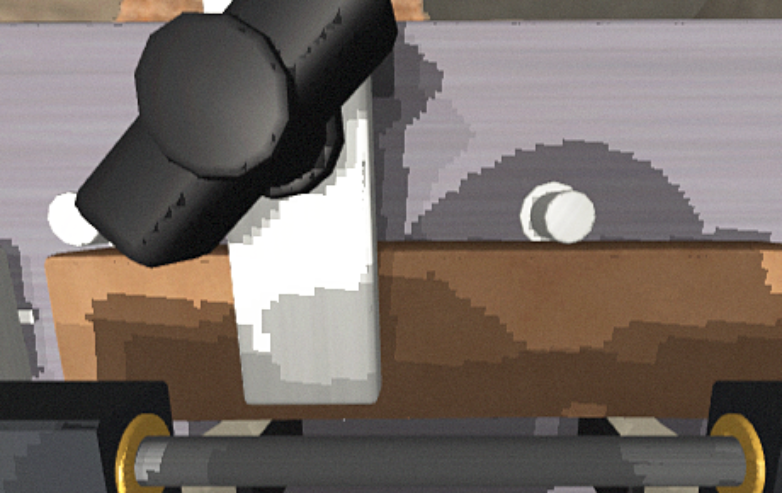

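The stone lies close to the pins, its far edge running from (48,258) to (780,246) in the crop. I'll measure that edge numerically.

```bash
python3 - <<'E'
from h import *
import cv2
K,E=load('w4.npz');j=np.load('j3.npy')
a=cv2.imread('pics/w4.png').astype(int);sat=a[:,:,2]-a[:,:,0]
out=[]
for x in list(range(92,190,8))+list(range(290,520,12)):
    col=sat[120:200,x]; br=a[120:200,x,2]
    f=np.where((col>30))[0]; g=np.where((col>30)&(br>130))[0]
    if len(f)and len(g):
        r=rel(j,ray(K,E,(x,120+g[0]),.048))*1e3; out.append((x,120+f[0],120+g[0],r.round(1).tolist()))
for o in out: print(*o)
b=lambda q,z:(rel(j,ray(K,E,q,z))*1e3).round(1)
c=lambda p:(60+p[0]/1.7,p[1]/1.7)
print('pin',b(c((569,216)),.038),'platefar',b(c((10,21)),.012),b(c((770,19)),.012))
E
```

```text
92 150 151 [22.2, 64.5]
100 148 151 [22.2, 61.1]
108 148 151 [22.2, 57.8]
116 147 150 [22.6, 54.3]
124 147 150 [22.6, 51.0]
132 150 150 [22.6, 47.6]
140 154 155 [20.4, 44.6]
148 157 158 [19.2, 41.4]
156 156 156 [20.0, 37.9]
164 154 154 [20.8, 34.4]
172 153 153 [21.2, 30.9]
180 150 150 [22.4, 27.4]
188 145 150 [22.4, 24.0]
302 144 149 [22.5, -24.0]
314 144 148 [22.9, -29.1]
326 142 149 [22.5, -34.1]
338 142 154 [20.4, -39.2]
350 142 155 [19.9, -44.3]
362 142 148 [22.8, -49.3]
374 143 149 [22.4, -54.4]
386 143 194 [2.8, -60.4]
398 143 149 [22.3, -64.5]
410 142 193 [3.2, -70.9]
422 142 149 [22.2, -74.7]
434 142 149 [22.2, -79.8]
446 142 148 [22.6, -84.8]
458 142 150 [21.7, -90.0]
470 143 154 [20.0, -95.2]
482 143 148 [22.5, -100.0]
494 142 148 [22.5, -105.1]
506 143 147 [22.9, -110.1]
518 143 147 [22.8, -115.2]
pin [ 31.1 -65. ] platefar [85.1 90. ] [  84.6 -125.3]
```

Stone is square to the pins (edge slope about 0.002 rad), pressed at 20 N. Backing off and going to its -y end.

>>> drive_tool(
  commands=[0,-0.2,0,0,0,0,0,0,-0.7,0,0,0,0,0,0,-0.9,0,-0.5,0,0,0,0,-0.9,0,-1.5,0,0,0,0.2,-0.9,0,-2.5,0,0,0,0.5,-0.9,0,-3,0,0,0,1,-0.9,0,-3.2,0,0,0,1,-0.9,0,-3.2,0,0,0],
)

```text
time_s: 11.78
ee_pos: [0.4594, 0.3108, 0.1193]
ee_rot: [[0.996, 0.088, -0.0], [0.088, -0.996, 0.0], [-0.0, -0.0, -1.0]]
wrist_force: [-0.6, -0.0, -0.1]
grip_width: 0.0533
grip_force: 0.0
```

```bash
python3 - <<'E'
from bench import state
import numpy as np
s=state();R=s['ee_rot'];p=s['ee_pos'];print(p,s['joint_pos'],R[:2,:2])
print(R.T@(np.array([.5300,.1797,.13])-p)/.03, 'yaw',np.degrees(np.arctan2(R[1,0],R[0,0])))
E
```

```text
[0.45937801 0.31078468 0.11930466] [ 5.43039704e+01  1.47723634e+01 -2.28701453e+01 -1.26862060e-02
 -5.23619390e+01  4.07780590e+01] [[ 0.99608085  0.08844719]
 [ 0.0884472  -0.99608087]]
[ 1.95830587  4.56055541 -0.35712483] yaw 5.074282191573829
```

>>> drive_tool(
  commands=[1,0,0.5,-0.3,0,0,1,1,0.2,1.1,-0.3,0,0,2.4,1,0.4,1.7,-0.3,0,0,3.8,1,0.7,2.3,-0.3,0,0,5.2,1,1,2.9,-0.3,0,0,6.6,1,1.3,3.5,-0.3,0,0,8,1,1.6,4,-0.3,0,0,9.4,1,1.8,4.4,-0.3,0,0,10.8,1,1.96,4.56,-0.3,0,0,12.2,1,1.96,4.56,-0.3,0,0,13.6,1,1.96,4.56,-0.3,0,0,14.9,1,1.96,4.56,-0.3,0,0,14.9],
  grip_force=20,
)

```text
time_s: 13.28
ee_pos: [0.5297, 0.1795, 0.1272]
ee_rot: [[0.1, -0.995, -0.002], [-0.995, -0.1, -0.001], [0.001, 0.002, -1.0]]
wrist_force: [0.1, -0.5, -0.3]
grip_width: 0.0005
grip_force: 0.0
```

>>> drive_tool(
  commands=[1,0,0,1,0,0,0,1,0,0,2,0,0,0,1,0,0,3,0,0,0,1,0,0,3.4,0,0,0,1,0,0,3.4,0,0,0,1,0,0,3.4,0,0,0],
)

```text
time_s: 14.02
ee_pos: [0.5309, 0.1803, 0.0274]
ee_rot: [[0.1, -0.995, 0.001], [-0.995, -0.1, 0.001], [-0.001, -0.001, -1.0]]
wrist_force: [0.6, -0.0, 0.9]
grip_width: 0.0004
grip_force: 0.0
```

```bash
python3 snap.py wrist w5; cat > q.py <<'E'
from h import *
from bench import state
s=state();j=np.load('j3.npy');j[2]=.0945
print('jig xy mm',rel(j,s['ee_pos'])*1e3,'yaw err',np.degrees(np.arctan2(s['ee_rot'][1][0],s['ee_rot'][0][0])-j[2])+90,s['time_s'])
E
python3 q.py
```

```text
14.075 [0.53095457 0.18036349 0.02756111] [[0.1, -0.995, 0.002], [-0.995, -0.1, 0.001], [-0.001, -0.002, -1.0]] [-0.2 -0.5  0. ] [ 38.8  21.9 -27.5   0.  -40.6 -33.1]
jig xy mm [   1.08100038 -165.51628913] yaw err 0.31678466186244236 14.075
```

View pics/w5.png

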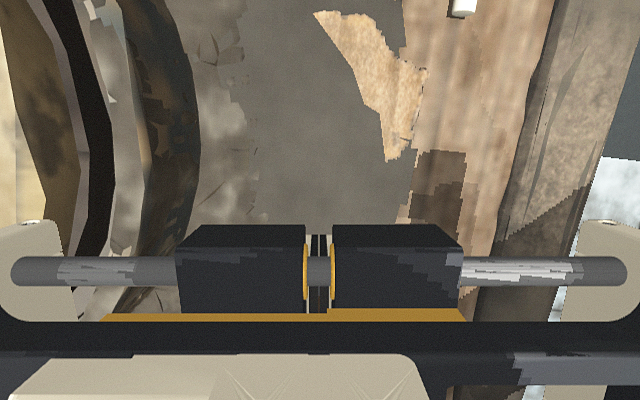

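The view shows the closed fingers clear of everything; the stone itself is behind the gripper. I'll push by force feedback.

>>> drive_tool(
  commands=[1,-0.15,0,0,0,0,0.05,1,-0.3,0,0,0,0,0.05,1,-0.45,0,0,0,0,0.05,1,-0.55,0,0,0,0,0.05,1,-0.65,0,0,0,0,0.05,1,-0.75,0,0,0,0,0.05,1,-0.85,0,0,0,0,0.05,1,-0.95,0,0,0,0,0.05,1,-1.05,0,0,0,0,0.05,1,-1.1,0,0,0,0,0.05],
)

```text
time_s: 15.32
ee_pos: [0.5266, 0.2118, 0.0264]
ee_rot: [[0.094, -0.996, -0.001], [-0.996, -0.094, -0.001], [0.001, 0.001, -1.0]]
wrist_force: [0.5, -5.2, 3.1]
grip_width: 0.0002
grip_force: 2.8
```

>>> drive_tool(
  commands=[1,-0.05,0,0,0,0,0,1,-0.1,0,0,0,0,0,1,-0.15,0,0,0,0,0,1,-0.2,0,0,0,0,0],
)

```text
time_s: 15.82
ee_pos: [0.526, 0.2177, 0.0264]
ee_rot: [[0.094, -0.996, -0.001], [-0.996, -0.094, -0.001], [0.001, 0.001, -1.0]]
wrist_force: [-0.3, -5.0, 2.4]
grip_width: 0.0002
grip_force: 2.8
```

```bash
python3 q.py;python3 snap.py scene s6; python3 - <<'E'
import cv2
a=cv2.imread('pics/s6.png')[145:235,215:350]
cv2.imwrite('pics/crop6.png',cv2.resize(a,None,fx=5.9,fy=5.9,interpolation=cv2.INTER_CUBIC))
E
```

```text
jig xy mm [  -0.28660014 -127.91428561] yaw err -0.047619428126708385 15.825
15.875 [0.52607493 0.21788215 0.026432  ] [[0.094, -0.996, -0.001], [-0.996, -0.094, -0.001], [0.001, 0.001, -1.0]] [ 0.6 -5.6  2.5] [ 42.2  22.7 -26.2   0.  -41.2 -36.8]
```

View pics/crop6.png

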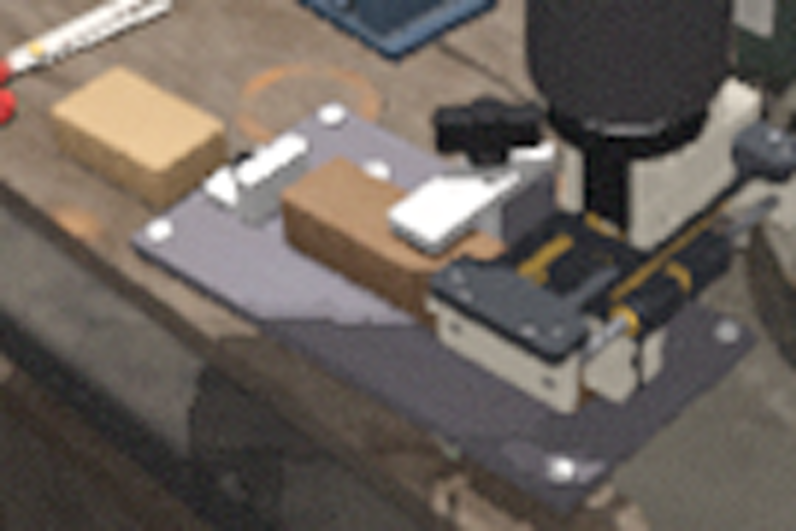

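The scene shows the stone along the pins with about 20 mm still to go to the stop; the cork and stop have not moved.

>>> drive_tool(
  commands=[1,-0.07,0,0,0,0,0,1,-0.14,0,0,0,0,0,1,-0.21,0,0,0,0,0,1,-0.28,0,0,0,0,0,1,-0.35,0,0,0,0,0],
)

```text
time_s: 16.5
ee_pos: [0.5251, 0.2283, 0.0264]
ee_rot: [[0.094, -0.996, -0.001], [-0.996, -0.094, -0.001], [0.001, 0.001, -1.0]]
wrist_force: [-0.2, -5.1, 3.9]
grip_width: 0.0004
grip_force: 2.8
```

>>> drive_tool(
  commands=[1,-0.05,0,0,0,0,0,1,-0.1,0,0,0,0,0],
)

```text
time_s: 16.75
ee_pos: [0.5248, 0.2312, 0.0264]
ee_rot: [[0.094, -0.996, -0.001], [-0.996, -0.094, -0.001], [0.001, 0.001, -1.0]]
wrist_force: [0.3, -5.8, 2.8]
grip_width: 0.0005
grip_force: 2.8
```

>>> drive_tool(
  commands=[1,-0.03,0,0,0,0,0,1,-0.06,0,0,0,0,0],
)

```text
time_s: 17.0
ee_pos: [0.5247, 0.233, 0.0264]
ee_rot: [[0.094, -0.996, -0.001], [-0.996, -0.094, -0.001], [0.001, 0.001, -1.0]]
wrist_force: [1.2, -5.9, 3.3]
grip_width: 0.0003
grip_force: 2.8
```

>>> drive_tool(
  commands=[1,-0.03,0,0,0,0,0,1,-0.05,0,0,0,0,0],
)

```text
time_s: 17.25
ee_pos: [0.5245, 0.2344, 0.0264]
ee_rot: [[0.094, -0.996, -0.001], [-0.996, -0.094, -0.001], [0.001, 0.001, -1.0]]
wrist_force: [0.9, -6.1, 2.9]
grip_width: 0.0001
grip_force: 2.8
```

>>> drive_tool(
  commands=[1,-0.03,0,0,0,0,0,1,-0.05,0,0,0,0,0],
)

```text
time_s: 17.5
ee_pos: [0.5244, 0.2359, 0.0264]
ee_rot: [[0.094, -0.996, -0.001], [-0.996, -0.094, -0.001], [0.001, 0.001, -1.0]]
wrist_force: [0.5, -6.3, 2.2]
grip_width: 0.0002
grip_force: 2.8
```

>>> drive_tool(
  commands=[1,-0.03,0,0,0,0,0,1,-0.04,0,0,0,0,0],
)

```text
time_s: 17.75
ee_pos: [0.5243, 0.2371, 0.0264]
ee_rot: [[0.094, -0.996, -0.001], [-0.996, -0.094, -0.001], [0.001, 0.001, -1.0]]
wrist_force: [0.0, -4.9, 2.6]
grip_width: 0.0005
grip_force: 2.8
```

>>> drive_tool(
  commands=[1,-0.02,0,0,0,0,0,1,-0.03,0,0,0,0,0],
)

```text
time_s: 18.0
ee_pos: [0.5242, 0.2376, 0.0264]
ee_rot: [[0.094, -0.996, -0.001], [-0.996, -0.094, -0.002], [0.002, 0.001, -1.0]]
wrist_force: [1.2, -8.3, 3.2]
grip_width: 0.0003
grip_force: 4.3
```

>>> drive_tool(
  commands=[1,-0.02,0,0,0,0,0,1,-0.02,0,0,0,0,0],
)

```text
time_s: 18.25
ee_pos: [0.5242, 0.2376, 0.0264]
ee_rot: [[0.093, -0.996, -0.001], [-0.996, -0.093, -0.003], [0.003, 0.001, -1.0]]
wrist_force: [2.2, -9.3, 2.8]
grip_width: 0.0002
grip_force: 5.1
```

>>> drive_tool(
  commands=[1,-0.02,0,0,0,0,0,1,-0.02,0,0,0,0,0],
)

```text
time_s: 18.5
ee_pos: [0.5241, 0.2376, 0.0264]
ee_rot: [[0.093, -0.996, -0.001], [-0.996, -0.093, -0.003], [0.003, 0.002, -1.0]]
wrist_force: [4.1, -12.1, 4.1]
grip_width: 0.0005
grip_force: 6.4
```

>>> drive_tool(
  commands=[1,-0.01,-0.03,0,0,0,0,1,-0.01,-0.06,0,0,0,0],
)

```text
time_s: 18.75
ee_pos: [0.5243, 0.2376, 0.0261]
ee_rot: [[0.093, -0.996, -0.004], [-0.996, -0.093, -0.004], [0.004, 0.004, -1.0]]
wrist_force: [-4.1, -9.7, 6.3]
grip_width: 0.0002
grip_force: 5.0
```

>>> drive_tool(
  commands=[1,-0.01,-0.03,0,0,0,0,1,-0.01,-0.03,0,0,0,0],
)

```text
time_s: 19.0
ee_pos: [0.5247, 0.2376, 0.0258]
ee_rot: [[0.093, -0.996, -0.005], [-0.996, -0.093, -0.005], [0.005, 0.005, -1.0]]
wrist_force: [-3.5, -11.7, 5.9]
grip_width: 0.0002
grip_force: 5.6
```

```bash
python3 q.py
```

```text
jig xy mm [   0.23342995 -107.89373163] yaw err -0.08406485190759838 19.0
```

>>> drive_tool(
  commands=[1,0.1,0,0,0,0,0,1,0.5,0,0,0,0,0,1,0.5,0,-1,0,0,0,1,0.5,0,-2.2,0,0,0,1,0.5,0,-3.2,0,0,0,1,0.5,0,-3.5,0,0,0],
)

```text
time_s: 19.75
ee_pos: [0.5296, 0.2268, 0.1337]
ee_rot: [[0.094, -0.996, 0.003], [-0.996, -0.094, 0.003], [-0.003, -0.004, -1.0]]
wrist_force: [-0.0, -0.1, 1.1]
grip_width: 0.0009
grip_force: 0.0
```

>>> drive_tool(
  commands=[0.8,-0.3,0.5,0,0,0,-1,0.5,-0.6,1.2,0,0,0,-2.4,0.2,-1,1.8,0,0,0,-3.8,0,-1.5,2.1,0,0,0,-5.2,0,-2,2.07,0,0,0,-6.6,0,-2.5,2.07,0,0,0,-8,0,-3,2.07,0,0,0,-9.4,0,-3.5,2.07,0,0,0,-10.8,0,-3.9,2.07,0,0,0,-12.2,0,-4.1,2.07,0,0,0,-13.6,0,-4.1,2.07,0,0,0,-15,0,-4.1,2.07,0,0,0,-15],
)

```text
time_s: 21.25
ee_pos: [0.4548, 0.3425, 0.1307]
ee_rot: [[0.996, 0.093, -0.001], [0.093, -0.996, -0.001], [-0.001, 0.0, -1.0]]
wrist_force: [0.9, 0.1, 0.0]
grip_width: 0.088
grip_force: 0.0
```

```bash
python3 snap.py wrist w7; python3 q.py; cat > edge.py <<'E'
import sys,cv2
from h import *
t=sys.argv[1];K,E=load(t+'.npz');j=np.load('j3.npy');j[2]=.0945
a=cv2.imread(f'pics/{t}.png')
m=cv2.inRange(cv2.cvtColor(a,cv2.COLOR_BGR2HSV),(5,70,30),(20,255,255))
def pix(l,z): return proj(K,E,[[*wld(j,l),z]])[0]
# top edges of stone: scan along jig x at several y, and along y for ends (z=.048)
prof=lambda P:np.array([m[int(round(v)),int(round(u))]>0 if 0<=u<639 and 0<=v<399 else False for u,v in P])
xs=np.arange(-.045,.045,.0005)
for y in [-.085,-.07,-.055,-.04,-.03,.03,.04,.055,.07,.085]:
    b=prof([pix((x,y),.048) for x in xs]);i=np.where(b)[0]
    print(int(y*1e3),(xs[i[[0,-1]]]*1e3).round(1) if len(i) else None,len(i))
ys=np.arange(-.16,.16,.0005)
for x in [-.015,0,.015]:
    b=prof([pix((x,y),.048) for y in ys]);i=np.where(b)[0];print('x',x,ys[i[[0,-1]]]*1e3)
E
python3 edge.py w7
```

```text
21.3 [0.45489081 0.34245132 0.1308301 ] [[0.996, 0.091, -0.001], [0.091, -0.996, -0.001], [-0.001, 0.0, -1.0]] [-0.2 -0.3  0.3] [ 56.6  15.4 -20.2  -0.  -54.4  38.6]
jig xy mm [-59.34886213   3.02566107] yaw err 89.78461851022095 21.3
-85 [-22.5  22.5] 91
-70 [-22.5  23. ] 92
-55 [-21.5  23. ] 90
-40 [-21.5  23.5] 91
-30 [-21.5  23.5] 91
30 [-22.5  22. ] 90
40 [-22.5  22. ] 90
55 [-22.5  22. ] 90
70 [-22.5  22. ] 90
85 [-22.  22.] 89
x -0.015 [-95.5 159.5]
x 0 [-96. 159.]
x 0.015 [-96.  159.5]
```

The stone sits at x≈0, about 0.006 rad off. I'll press it lightly against the pins again, then finish on the stop.

>>> drive_tool(
  commands=[0,0,0,1,0,0,0,0,0,0,2,0,0,0,0,0,0,3,0,0,0,0,0,0,3.55,0,0,0,0,0.3,0,3.55,0,0,0,0,0.55,0,3.55,0,0,0,0,0.7,0,3.55,0,0,0,0,0.78,0,3.55,0,0,0,0,0.82,0,3.55,0,0,0,0,0.82,0,3.55,0,0,0],
)

```text
time_s: 22.55
ee_pos: [0.4795, 0.3451, 0.0251]
ee_rot: [[0.996, 0.094, 0.0], [0.094, -0.996, 0.0], [0.0, -0.0, -1.0]]
wrist_force: [0.7, -0.5, 0.9]
grip_width: 0.0875
grip_force: 0.0
```

>>> drive_tool(
  commands=[0,0.04,0,0,0,0,0,0,0.04,0,0,0,0,0],
)

```text
time_s: 22.8
ee_pos: [0.4798, 0.345, 0.0251]
ee_rot: [[0.996, 0.094, -0.001], [0.094, -0.996, -0.0], [-0.001, 0.0, -1.0]]
wrist_force: [-5.7, 0.4, 3.7]
grip_width: 0.0878
grip_force: 2.7
```

```bash
python3 q.py
```

```text
jig xy mm [-34.26695586   3.21409535] yaw err 89.97312639063205 22.8
```

>>> drive_tool(
  commands=[0,0.04,0,0,0,0,0,0,0.06,0,0,0,0,0],
)

```text
time_s: 23.05
ee_pos: [0.48, 0.345, 0.0251]
ee_rot: [[0.996, 0.094, -0.003], [0.094, -0.996, -0.001], [-0.003, 0.001, -1.0]]
wrist_force: [-16.9, 2.7, 11.4]
grip_width: 0.0877
grip_force: 8.4
```

>>> drive_tool(
  commands=[0,-0.2,0,0,0,0,0,0,-0.7,0,0,0,0,0,0,-0.9,0,-1,0,0,0,0,-0.9,0,-2,0,0,0,0.3,-0.9,0,-3.1,0,0,0,0.6,-0.9,0,-3.5,0,0,0,1,-0.9,0,-3.5,0,0,0],
)

```text
time_s: 23.92
ee_pos: [0.4554, 0.3429, 0.1304]
ee_rot: [[0.996, 0.094, 0.001], [0.094, -0.996, 0.001], [0.001, -0.001, -1.0]]
wrist_force: [-0.4, -1.1, -0.8]
grip_width: 0.0633
grip_force: 0.0
```

```bash
python3 snap.py wrist w8; python3 edge.py w8; python3 - <<'E'
from bench import state
from h import *
s=state();R=np.array(s['ee_rot']);p=s['ee_pos'];j=np.load('j3.npy');j[2]=.0945
print(p,R.T@(np.array([*wld(j,(0,-.122)),.13])-p)/.03)
E
```

```text
23.975 [0.4551046  0.34247869 0.12938493] [[0.996, 0.094, -0.0], [0.094, -0.996, -0.0], [-0.0, 0.0, -1.0]] [-0.3 -0.3  0.1] [ 56.6  15.5 -20.3  -0.  -54.2  38.8]
-85 [-22.5  22.5] 91
-70 [-21.5  23.5] 91
-55 [-21.5  23.5] 91
-40 [-21.5  23.5] 91
-30 [-21.5  23.5] 91
30 [-21.5  22.5] 89
40 [-21.5  22.5] 89
55 [-22.5  22.5] 91
70 [-21.5  22.5] 89
85 [-22.5  22. ] 90
x -0.015 [-95.5 152. ]
x 0 [-96.  150.5]
x 0.015 [-96.  159.5]
[0.4551046  0.34247869 0.12938493] [ 1.97409097  4.16634566 -0.02120941]
```

>>> drive_tool(
  commands=[1,0,0.6,0,0,0,1.2,1,0,1.2,0,0,0,2.6,1,0.1,1.9,0,0,0,4,1,0.3,2.6,0,0,0,5.4,1,0.7,3.2,0,0,0,6.8,1,1.1,3.7,0,0,0,8.2,1,1.5,4.17,0,0,0,9.6,1,1.9,4.17,0,0,0,11,1,1.97,4.17,0,0,0,12.4,1,1.97,4.17,0,0,0,13.8,1,1.97,4.17,0,0,0,15,1,1.97,4.17,0,0,0,15],
)

```text
time_s: 25.48
ee_pos: [0.5255, 0.2233, 0.1283]
ee_rot: [[0.094, -0.996, -0.002], [-0.996, -0.094, -0.002], [0.001, 0.002, -1.0]]
wrist_force: [-1.3, -0.2, -0.1]
grip_width: 0.0009
grip_force: 0.0
```

>>> drive_tool(
  commands=[1,0,0,1,0,0,0,1,0,0,2,0,0,0,1,0,0,3,0,0,0,1,0,0,3.4,0,0,0,1,0,0,3.4,0,0,0,1,0,0,3.4,0,0,0],
)

```text
time_s: 26.22
ee_pos: [0.5268, 0.2243, 0.0289]
ee_rot: [[0.095, -0.995, 0.001], [-0.995, -0.095, 0.001], [-0.001, -0.001, -1.0]]
wrist_force: [0.8, 1.0, 0.7]
grip_width: 0.0005
grip_force: 0.0
```

```bash
python3 q.py
```

```text
jig xy mm [   1.12123822 -121.43118666] yaw err 0.027497100363120808 26.225
```

>>> drive_tool(
  commands=[1,-0.12,0,0,0,0,0,1,-0.24,0,0,0,0,0,1,-0.34,0,0,0,0,0,1,-0.4,0,0,0,0,0,1,-0.42,0,0,0,0,0],
)

```text
time_s: 26.85
ee_pos: [0.525, 0.2365, 0.0279]
ee_rot: [[0.094, -0.996, -0.0], [-0.996, -0.094, -0.0], [0.0, 0.0, -1.0]]
wrist_force: [0.2, -0.4, -0.2]
grip_width: 0.0006
grip_force: 0.0
```

>>> drive_tool(
  commands=[1,-0.03,0,0,0,0,0,1,-0.03,0,0,0,0,0],
)

```text
time_s: 27.1
ee_pos: [0.525, 0.2372, 0.0279]
ee_rot: [[0.094, -0.996, -0.0], [-0.996, -0.094, -0.0], [0.0, 0.0, -1.0]]
wrist_force: [-0.3, 0.3, -0.8]
grip_width: 0.0003
grip_force: 0.0
```

>>> drive_tool(
  commands=[1,-0.03,0,0,0,0,0,1,-0.03,0,0,0,0,0],
)

```text
time_s: 27.35
ee_pos: [0.5248, 0.2376, 0.0279]
ee_rot: [[0.094, -0.996, -0.0], [-0.996, -0.094, -0.001], [0.001, 0.0, -1.0]]
wrist_force: [0.1, -3.9, 0.9]
grip_width: 0.0007
grip_force: 1.6
```

>>> drive_tool(
  commands=[1,-0.03,0,0,0,0,0,1,-0.03,0,0,0,0,0],
)

```text
time_s: 27.6
ee_pos: [0.5247, 0.2377, 0.0279]
ee_rot: [[0.094, -0.996, -0.001], [-0.996, -0.094, -0.002], [0.002, 0.001, -1.0]]
wrist_force: [3.3, -7.4, 1.2]
grip_width: 0.0006
grip_force: 3.7
```

>>> drive_tool(
  commands=[1,-0.02,0,0,0,0,0,1,-0.03,0,0,0,0,0],
)

```text
time_s: 27.85
ee_pos: [0.5246, 0.2377, 0.0279]
ee_rot: [[0.094, -0.996, -0.001], [-0.996, -0.094, -0.003], [0.003, 0.001, -1.0]]
wrist_force: [4.9, -11.5, 3.2]
grip_width: 0.0007
grip_force: 6.1
```

>>> drive_tool(
  commands=[1,-0.02,0,0,0,0,0,1,-0.02,0,0,0,0,0],
)

```text
time_s: 28.1
ee_pos: [0.5245, 0.2377, 0.0279]
ee_rot: [[0.093, -0.996, -0.001], [-0.996, -0.093, -0.004], [0.004, 0.002, -1.0]]
wrist_force: [5.6, -14.0, 3.8]
grip_width: 0.0007
grip_force: 6.8
```

>>> drive_tool(
  commands=[1,0.1,0,0,0,0,0,1,0.5,0,0,0,0,0,1,0.5,0,-1,0,0,0,1,0.5,0,-2.2,0,0,0,1,0.5,0,-3.2,0,0,0,1,0.5,0,-3.5,0,0,0],
)

```text
time_s: 28.85
ee_pos: [0.5269, 0.2261, 0.1351]
ee_rot: [[0.094, -0.996, 0.003], [-0.996, -0.094, 0.003], [-0.002, -0.003, -1.0]]
wrist_force: [0.3, 0.9, -1.1]
grip_width: 0.0002
grip_force: 0.0
```

>>> drive_tool(
  commands=[1,-0.3,0.5,0,0,0,-1,1,-0.6,1.2,0,0,0,-2.4,1,-1,1.8,0,0,0,-3.8,1,-1.5,2.1,0,0,0,-5.2,1,-2,2.07,0,0,0,-6.6,1,-2.5,2.07,0,0,0,-8,1,-3,2.07,0,0,0,-9.4,1,-3.5,2.07,0,0,0,-10.8,1,-3.9,2.07,0,0,0,-12.2,1,-4.1,2.07,0,0,0,-13.6,1,-4.1,2.07,0,0,0,-15,1,-4.1,2.07,0,0,0,-15],
)

```text
time_s: 30.35
ee_pos: [0.4523, 0.3419, 0.1321]
ee_rot: [[0.996, 0.093, -0.001], [0.093, -0.996, -0.001], [-0.001, 0.001, -1.0]]
wrist_force: [-0.4, -0.3, 0.1]
grip_width: 0.0004
grip_force: 0.0
```

```bash
python3 snap.py wrist w9; python3 edge.py w9; python3 - <<'E'
import cv2,numpy as np
# end stop shift: match the stop patch between w8 and start is view dependent; use scene camera
from bench import camera
a=cv2.imread('pics/scene0.png');b=camera('scene')['pixels'][:,:,::-1].copy()
for n,(u0,u1,v0,v1) in {'stop':(248,270,166,184),'cork':(221,256,154,182),'dresser':(368,428,280,330)}.items():
    r=cv2.matchTemplate(b[v0-5:v1+5,u0-5:u1+5],a[v0:v1,u0:u1],cv2.TM_CCOEFF_NORMED);print(n,r.max().round(3),np.array(np.unravel_index(r.argmax(),r.shape))-5)
E
```

```text
30.4 [0.45239001 0.34185642 0.13227201] [[0.996, 0.091, -0.001], [0.091, -0.996, -0.001], [-0.001, 0.001, -1.0]] [ 0.6 -0.3  0.6] [ 56.8  15.1 -20.4  -0.  -54.5  38.4]
-85 [-23.  23.] 93
-70 [-22.  23.] 91
-55 [-22.   23.5] 92
-40 [-22.   23.5] 92
-30 [-21.5  23. ] 90
30 [-22.  22.] 89
40 [-22.  22.] 89
55 [-22.  22.] 89
70 [-22.  22.] 89
85 [-22.   22.5] 90
x -0.015 [-95. 152.]
x 0 [-96.  150.5]
x 0.015 [-96.  159.5]
stop 0.787 [0 0]
cork 0.976 [0 0]
dresser 0.998 [0 0]
```

```bash
python3 -c "
from bench import job_done
print(job_done())"
```

```text
the job is handed in; nothing more can be done
None
```

I turned the clamp knob about 76° clockwise and left it loose. The stone was pressed square on both pins (about 17–20 N), then onto the end stop (14 N, less the stone's sliding friction). In the last images the stop, cork block and dressing stick had not moved. The job is handed in, but the result was not shown.

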